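# Bring the tall remote to the front and hold the carousel there

### The job

On the shelf stands a spring-loaded remote carousel with a tall and a short black remote in its two pockets. Take the carousel by one of its two upright finger posts and turn it gently until the tall remote stands squarely behind the arrow on the plinth, with both remotes still seated. Finish while still holding it there, quite still (it swings back if let go), and leave the coaster, dice cup and bottle opener where they are.

Things in the scene. Friction and masses are not known exactly. Their poses are not given: they have to be found in the camera images.
- plinth: Fixed round white plinth under the carousel, 260 mm across, 12 mm high, placed and turned anew each time. Origin: centre of its underside, on the shelf; the carousel's vertical turning axis passes through it. Its -x axis points to the front (roughly to the robot), where a 16 mm high pointed arrow nose sticks out of the rim, tip 174 mm from the axis.
- carousel: White turntable on the plinth: disc 230 mm across, underside 18, top 30 mm above the shelf. Origin: on the axis at its underside, z up; pockets on +x and -x, finger posts on +y and -y. Turns either way up to 2.8 rad from its start, where a spring (0.2 N m/rad; friction 0.02 N m, damping 0.08 N m s/rad) draws it back if let go. The shorter way to bring the tall remote to the front is in range.
- post_a (a point): Top centre of the finger post on the carousel's +y side: an upright white round post 16 mm in diameter, 95 mm from the turning axis, rising from the disc to 135 mm above the shelf, with a 26 mm collar only at its foot (6 mm high). Turns with the carousel.
- post_b (a point): Top centre of the other, identical finger post, on the carousel's -y side.
- tall_remote: Matte black remote, 18 x 40 x 120 mm, upright in either pocket with 1.5 mm play, top 150 mm above the shelf. Origin: centre of its lower end, 75 mm from the axis, 30 mm above the shelf; z up, y along its width. Either side may face out. It starts 0.6 to 2.55 rad left or right of the front. Pocket: open white box, outside 27 x 49 mm (49 along the tangent), 45 mm high.
- short_remote: Matte black remote, 18 x 40 x 80 mm, standing likewise in the opposite pocket, its top 110 mm above the shelf. Origin: centre of its lower end, z up.
- coaster: Bystander: flat round stainless steel coaster, 96 mm across, 6 mm thick, lying on the shelf beside the plinth. Origin: centre of its underside.
- dice_cup: Bystander: glass dice cup, 72 mm across the rim, 85 mm high, standing on the shelf beside the plinth. Origin: centre of its underside.
- opener: Bystander: yellow plastic bottle cap opener, about 129 x 40 x 10 mm, lying on the shelf beyond the plinth. Origin: on its underside near its middle, x along its length.
Mind the look-alikes: they are no part of the job. Leave any pink or turquoise look-alike of the tall_remote alone.

How it is judged (in metres and radians):
At the end, for the whole second after the job is handed in: The tall remote is within 10 mm of the line from the axis through the arrow, 60-90 mm out on the arrow's side; both remotes seated (bottom under 40 mm above the shelf, tilt under 0.2 rad); carousel still (under 0.1 rad/s), fingers pressing on it with over 0.4 N (y of tall_remote in the frame of plinth between -0.01 and 0.01 m and x of tall_remote in the frame of plinth between -0.09 and -0.06 m and angle between each of tall_remote, short_remote's own z axis and vertical below 0.2 rad and height (world z) of each of tall_remote, short_remote below 0.04 m and angular speed of carousel below 0.1 rad/s and contact force between the fingers and carousel above 0.4 N); the arm keeps its last pose, push and grip.
It fails at once if a bystander is shifted by more than 25 mm (distance of any of coaster, dice_cup, opener from where it was at the start of the episode above 0.025 m).
It fails at once if the dice cup is tipped over (angle between dice_cup's own z axis and vertical above 0.5 rad).
It fails at once if a remote is lifted or knocked out of its pocket (height (world z) of any of tall_remote, short_remote above 0.06 m).
It fails at once if the carousel is spun or let whip back (over 3 rad/s) (angular speed of carousel above 3 rad/s).
It also fails if it takes over 42 s, if anything falls off the work surface, if the arm or the gripper's body presses on something with over 40 N, if the wrist force passes 120 N, or if a joint passes its speed limit or range.

### The arm

A 7-joint arm with a two-finger parallel gripper is mounted at the origin on the work surface. World frame = base frame: x ahead of the robot, y to its left, z up, the work surface at z = 0. Lengths are in m, angles in degrees, forces in N, time in s.
With the tool pointing down it reaches from about 0.425 to 0.875 m from the base axis. Payload 4.7 kg.
Tool frame: the origin (TCP) lies on the mounting face of the last link; the fingertips stand 182 mm ahead of it and the grasp point (between the pads) lies 164 mm ahead of it; z points along the fingers, y is the line along which they close (so a half turn about z gives the same grasp; the last joint's range is limited). The gripper opens to 87 mm and grips with 3 to 60 N. Pads are 19 mm wide; open, the fingers measure 117 mm over their backs; the gripper's body (75 mm by 190 mm) begins 51 mm behind the grasp point.
Start: joints at [69.907, 18.392, -4.016, 83.108, 1.295, 78.541, -3.26], TCP at [0.232, -0.607, 0.405] pointing down, gripper open.
Joint ranges: [-163.93, 163.93], [-17.29, 119.83], [-79.2, 71.16], [3.27, 140.29], [-89.18, 269.18], [5.43, 117.66], [-154.24, 154.24]. Speed limits (degrees/s): [147.25, 147.25, 180, 180, 180, 180, 180].

### API

Orientations are given as [roll, pitch, yaw] about the fixed x, y, z axes, in that order (R = Rz(yaw) Ry(pitch) Rx(roll)).
In Python, from cell import env gives the robot as it stands.
- The arm moves only by the tool servo_tool, never from a script. Its argument "plan" is a list of rows, each an object with "xyz": the shift along the tool's x, y, z in cm, a list of three; "twist": the turn, a rotation vector about the tool's x, y, z in degrees, a list of three; "jaw": the closure, from 0 (fully open) to 1 (shut). In form: [{"xyz": [x, y, z], "twist": [wx, wy, wz], "jaw": jaw}, ...]. A call has 1 to 10 rows; each row is the pose to reach, as a shift and turn from the pose commanded when the call began, along the tool's axes at that moment; what a row does not reach only later rows make up. A row lasts 1/12 s, in which the tool goes at most 41.7 mm and 7.16 degrees, less where a joint would pass 70% of its speed; a pose out of reach is approached as far as the arm can. A call with a gripper value outside its range is refused whole. The fingers move at their own pace and stop on an object; "newtons" is the grip in N (left out, the last holds). Time passes only in rows, so rows that repeat a pose let the fingers close. It gives the time, the measured TCP pose, the force, the opening and the grip force at its end, in the units of the state.
- env.get_obs(): the state, without advancing time (a new reading comes with each control period).
- env.read_camera(name): name is "side" or "top" or "wrist"; returns a dict with "img" (384x512x3 uint8, red, green, blue), "camera_matrix" (3x3 intrinsics, pixels), "k1" (the pictures are not rectified: a ray, as slopes to the right and down, at radius r is drawn at 1 + k1 r^2 times it, then the intrinsics apply), "R" (3x3) and "t" (3): a world point X has camera coordinates R X + t. Camera axes: x right, y down, z forward; pixel columns grow to the right and rows downward; lengths in m; the calibration is good to about 2 mm. A picture is of the moment at which its call begins. There is no depth.
- env.sign_off(): hands the job in; it is judged then, once.
The state is a dict: "time_s": time; "qpos": joint angles; "joint_velocities": joint speeds; "effort": joint torques, N m; "tool_pos": TCP position; "tool_rot": TCP orientation; "force": force on the tool from outside, world axes, zero at the start; "wrist_torque": the same for the moment, N m; "grip_width": finger opening in m; "grasp_force": force on a finger pad.
Only numpy, scipy, OpenCV 4.12 (cv2) and the standard library are available. Lean on these libraries where they do the work, as an engineer would, in place of code of your own. Each camera call takes 0.05 s, during which the arm holds its last target. There are 200 camera calls.

## Working session

There is one attempt and no reset: what is moved stays moved. The work goes in short steps, Python scripts to look and compute and a tool call to move; the robot and the scene stay as the last step left them, time stands still between calls to the robot, and variables do not carry over. Pictures are saved under pics/ and viewed, at most 10 in all, crops included, and the job is handed in when it is done.

Besides the shell and the picture viewer there is one more tool, called after ">>>" as name([rows], argument=value, ...), one row to a line, values as JSON. servo_tool: Moves the arm, as the interface text tells. Its arguments: {"type":"object","properties":{"plan":{"type":"array","items":{"type":"object","properties":{"xyz":{"type":"array","items":{"type":"number"}},"twist":{"type":"array","items":{"type":"number"}},"jaw":{"type":"number"}}}},"newtons":{"type":"number"}},"required":["plan"]}

```bash
mkdir -p pics; cat > h.py <<'E'
import numpy as np, cv2
from cell import env
def snap(n,f):
    c=env.read_camera(n); cv2.imwrite(f'pics/{f}.png',c['img'][:,:,::-1])
    np.savez(f'pics/{f}.npz',**{k:c[k] for k in('camera_matrix','k1','R','t')}); return c
def ray(f,u,v):
    c=np.load(f'pics/{f}.npz');K=c['camera_matrix']
    d=cv2.undistortPoints(np.array([[[u,v]]],float),K,np.array([float(c['k1']),0,0,0]))[0,0] if 0 else None
    x=np.array([(u-K[0,2])/K[0,0],(v-K[1,2])/K[1,1]]);s=x.copy()
    for _ in range(20): s=x/(1+float(c['k1'])*(s@s))
    return -c['R'].T@c['t'], c['R'].T@np.r_[s,1]
def at(f,u,v,z):
    o,d=ray(f,u,v); return o+d*(z-o[2])/d[2]
def proj(f,X):
    c=np.load(f'pics/{f}.npz');p=c['R']@np.array(X,float)+c['t'];s=p[:2]/p[2];s=s*(1+float(c['k1'])*(s@s))
    return (c['camera_matrix']@np.r_[s,1])[:2]
E
python3 - <<'E'
from h import *
a=snap('top','t0')['img'];b=snap('side','s0')['img']
cv2.imwrite('pics/both.png',cv2.resize(np.vstack([a,b]),None,fx=.78,fy=.78)[:,:,::-1])
print(env.get_obs())
E
```

```text
{'time_s': 0.1, 'qpos': array([69.90718408, 18.43654007, -4.01428941, 83.16728254,  1.29444628,
       78.54215138, -3.25984994]), 'joint_velocities': array([ 0.03153024, -0.15487265,  0.03394961, -0.11710179, -0.07090788,
       -0.04959108, -0.02252119]), 'effort': array([-1.14880149e-04, -4.92574453e+01, -4.05749604e-01, -3.13399172e+01,
       -6.42355392e-02,  3.94365995e-02,  8.11435962e-05]), 'tool_pos': array([ 0.23178301, -0.60707837,  0.40375638]), 'tool_rot': array([-1.79899223e+02,  5.32864286e-03,  2.09012622e+01]), 'force': array([ 0.60748152,  0.48068377, -0.54011814]), 'wrist_torque': array([-0.03784905, -0.01323858,  0.00216328]), 'grasp_force': 0.0, 'grip_width': 0.08727099262019337}
```

View pics/t0.png

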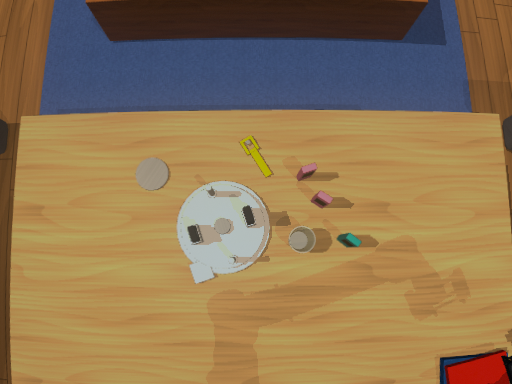

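View pics/s0.png

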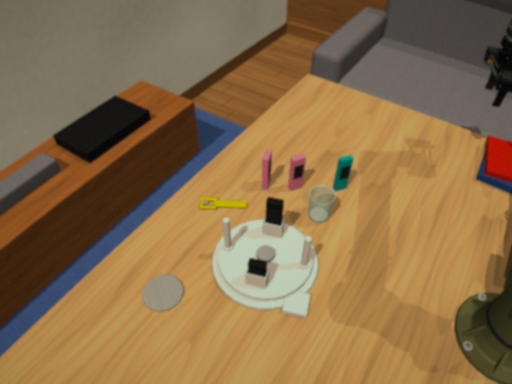

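The top view shows the plinth around (223,227) with the arrow nose at (203,273). The black remotes are at (249,215) and (195,233). In the side view the one nearer the dice cup, at (274,212), is clearly taller, so that is the tall one. The pink and turquoise ones are look-alikes. I'll confirm this in an enlarged crop.

```bash
python3 - <<'E'
from h import *
a=cv2.imread('pics/t0.png')[170:295,165:325]
cv2.imwrite('pics/tc.png',cv2.resize(a,None,fx=4.7,fy=4.7,interpolation=cv2.INTER_CUBIC))
for p in [(223,227),(203,282)]: print(at('t0',*p,.015))
E
```

```text
[0.5572808  0.11618034 0.015     ]
[0.40695942 0.17167874 0.015     ]
```

View pics/tc.png

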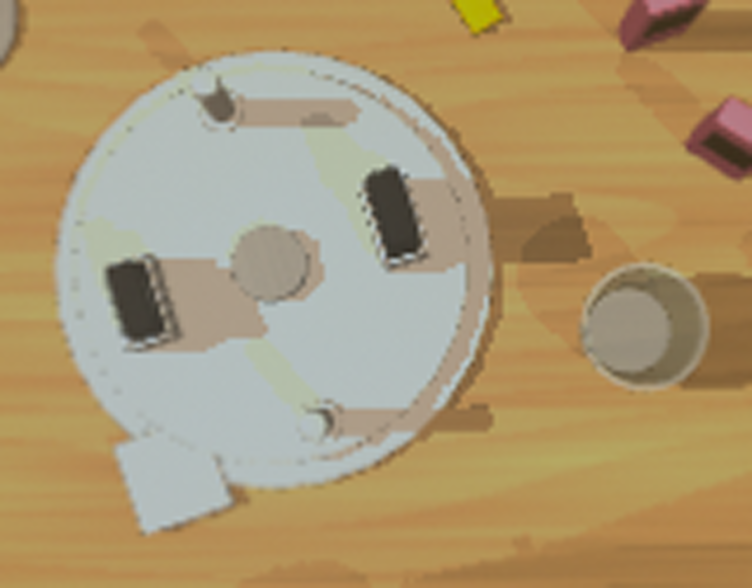

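```bash
python3 - <<'E'
from h import *
o=ray('t0',0,0)[0];print('cam',o)
f=lambda x,y,z:at('t0',165-.5+(x+.5)/4.7+.1,170-.5+(y+.5)/4.7+.1,z)
for n,p in dict(tip=(145,533,.016),c1=(115,447,.016),c2=(233,500,.016),left=(58,268,.012),bot=(285,488,.012),right=(492,268,.012),top=(272,50,.012),cup=(645,328,.085),tall=(391,208,.15),short=(134,300,.11),postF=(315,422,.135),postB=(213,98,.135)).items(): print(n,f(*p).round(4))
E
cat > /dev/null
```

```text
cam [0.49067625 0.04334701 1.1428445 ]
tip [0.4041 0.192  0.016 ]
c1 [0.454  0.2096 0.016 ]
c2 [0.4229 0.1406 0.016 ]
left [0.5592 0.2446 0.012 ]
bot [0.4294 0.1105 0.012 ]
right [ 0.5568 -0.0124  0.012 ]
top [0.6888 0.1174 0.012 ]
cup [ 0.5183 -0.093   0.085 ]
tall [0.5806 0.0465 0.15  ]
short [0.5357 0.1857 0.11  ]
postF [0.4702 0.0873 0.135 ]
postB [0.6417 0.1408 0.135 ]
```

```bash
python3 - <<'E'
from h import *
a=cv2.imread('pics/s0.png')[180:325,200:345]
cv2.imwrite('pics/sc.png',cv2.resize(a,None,fx=4,fy=4,interpolation=cv2.INTER_CUBIC))
E
```

```text
(no output)
```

View pics/sc.png

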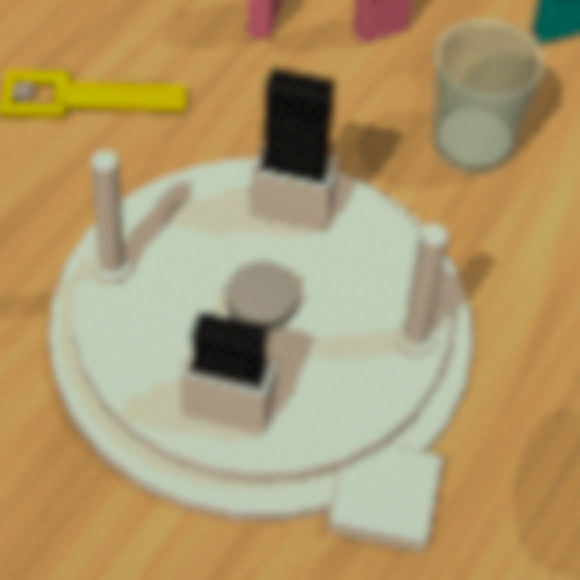

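The axis is at (0.558, 0.115), and the rim, posts and remotes agree on it. The arrow points at 153.5°. The tall remote is at -72.5°, so the turn is 134° clockwise. Post B is at (0.649, 0.143). I'll grip it there with yaw about 197°, so there is room to turn along with it to 63°.

>>> servo_tool([
  {"xyz":[3,-2.5,0],"twist":[0,0,-6],"jaw":0},
  {"xyz":[6,-5,0],"twist":[0,0,-12],"jaw":0},
  {"xyz":[9,-7.5,0],"twist":[0,0,-18],"jaw":0},
  {"xyz":[12,-10,0],"twist":[0,0,-24],"jaw":0},
  {"xyz":[15,-12.5,0],"twist":[0,0,-30],"jaw":0},
  {"xyz":[18,-15,0],"twist":[0,0,-36],"jaw":0},
  {"xyz":[21,-17.6,0],"twist":[0,0,-42],"jaw":0},
  {"xyz":[24,-20.1,0],"twist":[0,0,-48],"jaw":0},
  {"xyz":[27,-22.6,0],"twist":[0,0,-54],"jaw":0},
  {"xyz":[30,-25.2,0],"twist":[0,0,-60],"jaw":0},
])

```text
time_s: 0.93
tool_pos: [0.4226, -0.263, 0.4045]
tool_rot: [-180.0, 0.0, 81.2]
force: [1.3, 0.3, -0.3]
grip_width: 0.0868
grasp_force: 0.0
```

>>> servo_tool([
  {"xyz":[3,1.1,0],"twist":[0,0,-6],"jaw":0},
  {"xyz":[6,2.2,0],"twist":[0,0,-12],"jaw":0},
  {"xyz":[9,3.3,0],"twist":[0,0,-18],"jaw":0},
  {"xyz":[12,4.4,0],"twist":[0,0,-24],"jaw":0},
  {"xyz":[15,5.5,0],"twist":[0,0,-30],"jaw":0},
  {"xyz":[18,6.6,0],"twist":[0,0,-36],"jaw":0},
  {"xyz":[21,7.7,0],"twist":[0,0,-42],"jaw":0},
  {"xyz":[24,8.8,0],"twist":[0,0,-48],"jaw":0},
  {"xyz":[27,9.9,0],"twist":[0,0,-54],"jaw":0},
  {"xyz":[30,11,0],"twist":[0,0,-60],"jaw":0},
])

```text
time_s: 1.77
tool_pos: [0.5787, 0.0153, 0.4044]
tool_rot: [-180.0, -0.0, 141.2]
force: [-0.2, -0.7, 0.0]
grip_width: 0.0872
grasp_force: 0.0
```

>>> servo_tool([
  {"xyz":[0.3,1.8,0],"twist":[0,0,-7],"jaw":0},
  {"xyz":[0.6,3.6,0],"twist":[0,0,-14],"jaw":0},
  {"xyz":[1,5.4,0],"twist":[0,0,-21],"jaw":0},
  {"xyz":[1.3,7.2,0],"twist":[0,0,-28],"jaw":0},
  {"xyz":[1.6,9,0],"twist":[0,0,-35],"jaw":0},
  {"xyz":[1.9,10.8,0],"twist":[0,0,-42],"jaw":0},
  {"xyz":[2.2,12.6,0],"twist":[0,0,-49],"jaw":0},
  {"xyz":[2.6,14.3,0],"twist":[0,0,-56],"jaw":0},
  {"xyz":[2.6,14.3,0],"twist":[0,0,-56],"jaw":0},
  {"xyz":[2.6,14.3,0],"twist":[0,0,-56],"jaw":0},
])

```text
time_s: 2.6
tool_pos: [0.6481, 0.1422, 0.4039]
tool_rot: [179.9, -0.1, -163.1]
force: [-0.2, -0.7, -0.6]
grip_width: 0.0871
grasp_force: 0.0
```

```bash
python3 - <<'E'
from h import *
snap('wrist','w1'); o=env.get_obs(); print(o['tool_pos'],o['tool_rot'],o['qpos'])
print(proj('w1',[.649,.143,.135]),proj('w1',[.649,.143,.03]))
E
```

```text
[0.64815367 0.14102527 0.40404033] [-1.79986879e+02 -8.67660394e-02 -1.63231016e+02] [ 21.51858676  27.9905452  -50.88713394  79.66820812  21.55069395
  82.45011351  77.92037456]
[254.95724916 196.32888292] [254.98609136 169.91235518]
```

View pics/w1.png

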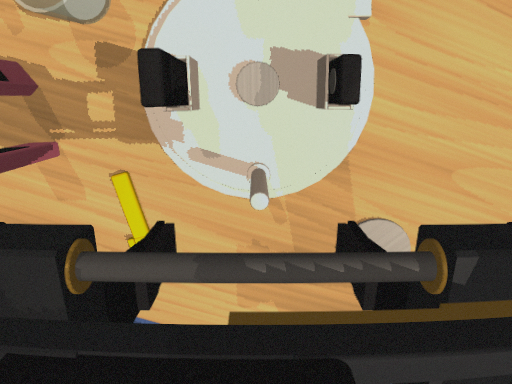

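```bash
python3 - <<'E'
from h import *
p=at('w1',260,201,.135);q=at('w1',260,178,.03);print(p,q, at('w1',258,83,.045))
o=env.get_obs();y=np.radians(o['tool_rot'][2]);d=(p-o['tool_pos'])[:2]
print(d@[np.cos(y),np.sin(y)],d@[np.sin(y),-np.cos(y)])
E
```

```text
[0.6515591  0.14799487 0.135     ] [0.65618311 0.15101995 0.03      ] [0.56027467 0.11929565 0.045     ]
-0.005271444636888577 0.005690708791719333
```

The post top is at about (260,201), centred between the fingers to within 5 mm. I'll shift a little, go down and close.

>>> servo_tool([
  {"xyz":[-0.3,0.4,2],"twist":[0,0,0],"jaw":0},
  {"xyz":[-0.3,0.4,5],"twist":[0,0,0],"jaw":0},
  {"xyz":[-0.3,0.4,8],"twist":[0,0,0],"jaw":0},
  {"xyz":[-0.3,0.4,10],"twist":[0,0,0],"jaw":0},
  {"xyz":[-0.3,0.4,11.5],"twist":[0,0,0],"jaw":0},
  {"xyz":[-0.3,0.4,11.5],"twist":[0,0,0],"jaw":0.3},
  {"xyz":[-0.3,0.4,11.5],"twist":[0,0,0],"jaw":0.6},
  {"xyz":[-0.3,0.4,11.5],"twist":[0,0,0],"jaw":0.9},
  {"xyz":[-0.3,0.4,11.5],"twist":[0,0,0],"jaw":1},
  {"xyz":[-0.3,0.4,11.5],"twist":[0,0,0],"jaw":1},
], newtons=15)

```text
time_s: 3.48
tool_pos: [0.6505, 0.1463, 0.2915]
tool_rot: [-180.0, 0.2, -163.1]
force: [-0.0, 0.0, -0.5]
grip_width: 0.0615
grasp_force: 0.0
```

>>> servo_tool([
  {"xyz":[0,0,0],"twist":[0,0,0],"jaw":1},
  {"xyz":[0,0,0],"twist":[0,0,0],"jaw":1},
  {"xyz":[0,0,0],"twist":[0,0,0],"jaw":1},
  {"xyz":[0,0,0],"twist":[0,0,0],"jaw":1},
])

```text
time_s: 3.82
tool_pos: [0.65, 0.1461, 0.2899]
tool_rot: [-180.0, 0.0, -163.1]
force: [0.3, -0.5, 0.8]
grip_width: 0.0353
grasp_force: 0.0
```

>>> servo_tool([
  {"xyz":[0,0,0],"twist":[0,0,0],"jaw":1},
  {"xyz":[0,0,0],"twist":[0,0,0],"jaw":1},
  {"xyz":[0,0,0],"twist":[0,0,0],"jaw":1},
  {"xyz":[0,0,0],"twist":[0,0,0],"jaw":1},
  {"xyz":[0,0,0],"twist":[0,0,0],"jaw":1},
  {"xyz":[0,0,0],"twist":[0,0,0],"jaw":1},
])

```text
time_s: 4.32
tool_pos: [0.65, 0.1461, 0.2897]
tool_rot: [-180.0, -0.0, -163.1]
force: [-0.0, 0.2, -1.7]
grip_width: 0.0154
grasp_force: 15.0
```

>>> servo_tool([
  {"xyz":[0.02,-0.58,0],"twist":[0,0,3.5],"jaw":1},
  {"xyz":[0.07,-1.16,0],"twist":[0,0,7],"jaw":1},
  {"xyz":[0.16,-1.73,0],"twist":[0,0,10.5],"jaw":1},
  {"xyz":[0.28,-2.3,0],"twist":[0,0,14],"jaw":1},
  {"xyz":[0.44,-2.86,0],"twist":[0,0,17.5],"jaw":1},
  {"xyz":[0.63,-3.4,0],"twist":[0,0,21],"jaw":1},
  {"xyz":[0.86,-3.94,0],"twist":[0,0,24.5],"jaw":1},
  {"xyz":[1.11,-4.46,0],"twist":[0,0,28],"jaw":1},
  {"xyz":[1.4,-4.97,0],"twist":[0,0,31.5],"jaw":1},
  {"xyz":[1.72,-5.45,0],"twist":[0,0,35],"jaw":1},
])

```text
time_s: 5.15
tool_pos: [0.6496, 0.0894, 0.2896]
tool_rot: [179.9, 0.0, 161.8]
force: [0.7, 1.7, -2.5]
grip_width: 0.0155
grasp_force: 15.0
```

>>> servo_tool([
  {"xyz":[0.02,-0.58,0],"twist":[0,0,3.5],"jaw":1},
  {"xyz":[0.07,-1.16,0],"twist":[0,0,7],"jaw":1},
  {"xyz":[0.16,-1.73,0],"twist":[0,0,10.5],"jaw":1},
  {"xyz":[0.28,-2.3,0],"twist":[0,0,14],"jaw":1},
  {"xyz":[0.44,-2.86,0],"twist":[0,0,17.5],"jaw":1},
  {"xyz":[0.63,-3.4,0],"twist":[0,0,21],"jaw":1},
  {"xyz":[0.86,-3.94,0],"twist":[0,0,24.5],"jaw":1},
  {"xyz":[1.11,-4.46,0],"twist":[0,0,28],"jaw":1},
  {"xyz":[1.4,-4.97,0],"twist":[0,0,31.5],"jaw":1},
  {"xyz":[1.72,-5.45,0],"twist":[0,0,35],"jaw":1},
])

```text
time_s: 5.98
tool_pos: [0.6165, 0.0432, 0.2896]
tool_rot: [179.8, -0.0, 126.8]
force: [3.8, 2.1, -3.9]
grip_width: 0.0152
grasp_force: 15.0
```

>>> servo_tool([
  {"xyz":[0.02,-0.58,0],"twist":[0,0,3.5],"jaw":1},
  {"xyz":[0.07,-1.16,0],"twist":[0,0,7],"jaw":1},
  {"xyz":[0.16,-1.73,0],"twist":[0,0,10.5],"jaw":1},
  {"xyz":[0.28,-2.3,0],"twist":[0,0,14],"jaw":1},
  {"xyz":[0.44,-2.86,0],"twist":[0,0,17.5],"jaw":1},
  {"xyz":[0.63,-3.4,0],"twist":[0,0,21],"jaw":1},
  {"xyz":[0.86,-3.94,0],"twist":[0,0,24.5],"jaw":1},
  {"xyz":[1.11,-4.46,0],"twist":[0,0,28],"jaw":1},
  {"xyz":[1.4,-4.97,0],"twist":[0,0,31.5],"jaw":1},
  {"xyz":[1.72,-5.45,0],"twist":[0,0,35],"jaw":1},
])

```text
time_s: 6.82
tool_pos: [0.5629, 0.0245, 0.2897]
tool_rot: [179.8, -0.1, 91.8]
force: [5.9, 3.1, -5.0]
grip_width: 0.0156
grasp_force: 15.0
```

>>> servo_tool([
  {"xyz":[0.02,-0.58,0],"twist":[0,0,3.5],"jaw":1},
  {"xyz":[0.07,-1.16,0],"twist":[0,0,7],"jaw":1},
  {"xyz":[0.16,-1.73,0],"twist":[0,0,10.5],"jaw":1},
  {"xyz":[0.28,-2.3,0],"twist":[0,0,14],"jaw":1},
  {"xyz":[0.44,-2.86,0],"twist":[0,0,17.5],"jaw":1},
  {"xyz":[0.63,-3.4,0],"twist":[0,0,21],"jaw":1},
  {"xyz":[0.86,-3.94,0],"twist":[0,0,24.5],"jaw":1},
  {"xyz":[1.11,-4.46,0],"twist":[0,0,28],"jaw":1},
  {"xyz":[1.11,-4.46,0],"twist":[0,0,28],"jaw":1},
  {"xyz":[1.11,-4.46,0],"twist":[0,0,28],"jaw":1},
])

```text
time_s: 7.65
tool_pos: [0.5182, 0.0344, 0.2896]
tool_rot: [179.8, -0.2, 64.0]
force: [7.5, 2.8, -8.8]
grip_width: 0.0154
grasp_force: 15.0
```

```bash
python3 - <<'E'
from h import *
a=snap('top','t2')['img'][170:295,165:325,::-1];b=snap('side','s2')['img'][180:325,180:345,::-1]
a=cv2.resize(a,(640,500),interpolation=2);b=cv2.resize(b,(330,290),interpolation=2)
cv2.imwrite('pics/t2c.png',a);cv2.imwrite('pics/s2c.png',b)
o=env.get_obs();print(o['tool_pos'],o['tool_rot'],o['force'],o['qpos'])
E
```

```text
[0.51837083 0.03433723 0.2896453 ] [179.79332881  -0.24602206  63.96343138] [ 7.3149929   2.27271751 -7.19357605] [ 20.28075345   9.53656737 -29.12401758 108.86051234   5.11584903
  62.57334997 -36.87906339]
```

View pics/t2c.png

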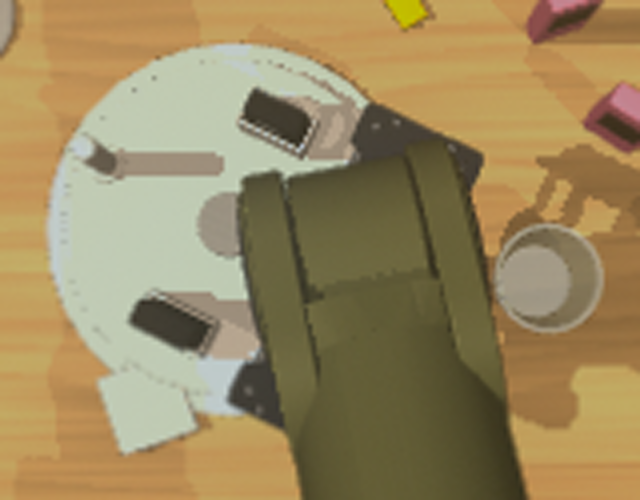

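View pics/s2c.png

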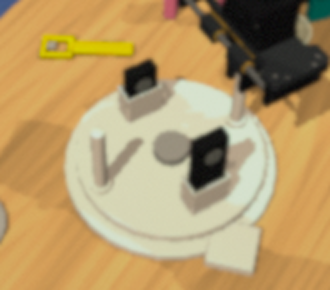

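Both remotes are seated. The tall remote, top at about (169,323) in the x4 crop, is at the arrow. Next I'll work out its remaining angle.

```bash
python3 - <<'E'
from h import *
f=lambda x,y,z:at('t2',165-.5+(x+.5)/4,170-.5+(y+.5)/4,z)
A=np.array([.559,.1155])
ang=lambda p:(np.degrees(np.arctan2(*(p[:2]-A)[::-1]))%360).round(1)
for n,p in dict(tip=(126,453,.016),c1=(99,378,.016),c2=(200,427,.016),tall=(169,323,.15),short=(274,111,.11),postA=(82,143,.135)).items(): q=f(*p);print(n,q.round(4),ang(q),np.hypot(*(q[:2]-A)).round(4))
print('postB',ang(env.get_obs()['tool_pos']))
# model outline of tall remote top for several arrow-relative angles
for t in (151,153,155,157):
  th=np.radians(t);r=np.array([np.cos(th),np.sin(th)]);s=np.array([-r[1],r[0]])
  print(t,[((proj('t2',[*(A+r*(.075+i*.009)+s*j*.02),.15])-[164.5,169.5])*4).round().astype(int).tolist() for i,j in((1,1),(1,-1),(-1,-1),(-1,1))])
E
```

```text
tip [0.4047 0.1904 0.016 ] 154.1 0.1715
c1 [0.4559 0.209  0.016 ] 137.8 0.1392
c2 [0.4221 0.1396 0.016 ] 170.0 0.139
tall [0.4929 0.1468 0.15  ] 154.6 0.0731
short [0.6272 0.084  0.11  ] 335.2 0.0751
postA [0.6049 0.203  0.135 ] 62.3 0.0988
postB 243.4
151 [[183, 352], [125, 320], [140, 294], [197, 326]]
153 [[188, 353], [129, 323], [142, 297], [201, 326]]
155 [[193, 354], [133, 326], [145, 299], [205, 327]]
157 [[197, 355], [137, 329], [148, 302], [209, 327]]
```

The tall remote is at 153–154.6° and the arrow at about 154°, so the error is at most 2 mm. I'll let it settle briefly, then hand in.

>>> servo_tool([
  {"xyz":[0,0,0],"twist":[0,0,0],"jaw":1},
  {"xyz":[0,0,0],"twist":[0,0,0],"jaw":1},
  {"xyz":[0,0,0],"twist":[0,0,0],"jaw":1},
  {"xyz":[0,0,0],"twist":[0,0,0],"jaw":1},
  {"xyz":[0,0,0],"twist":[0,0,0],"jaw":1},
  {"xyz":[0,0,0],"twist":[0,0,0],"jaw":1},
])

```text
time_s: 8.25
tool_pos: [0.5185, 0.0343, 0.2896]
tool_rot: [179.8, -0.2, 64.0]
force: [6.7, 1.9, -8.0]
grip_width: 0.0153
grasp_force: 15.0
```

```bash
python3 -c "
from cell import env
print(env.sign_off())"
```

```text
the job is handed in; nothing more can be done
None
```

The job is handed in at 8.3 s: the gripper holds the carousel still by post B, with the tall remote measured within about 2 mm of the arrow line, both remotes seated and the bystanders untouched; sign-off gave no verdict.

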